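# Refit the centrifuge rotor on its splined spindle and hold it down

## Robot

A 7-joint arm with a two-finger parallel gripper is mounted at the origin on the work surface. World frame = base frame: x ahead of the robot, y to its left, z up, the work surface at z = 0. Lengths are in m, angles in rad, forces in N, time in s.
With the tool pointing down it reaches from about 0.4 to 0.875 m from the base axis. Payload 19.3 kg.
Tool frame: the origin (TCP) lies midway between the tips of the shut fingers; the grasp point (between the pads) lies 19 mm behind it (bot.pinch_z is the distance from the TCP to the grasp point, in m); z points along the fingers, y is the line along which they close (so a half turn about z gives the same grasp; the last joint's range is limited). The gripper opens to 85 mm and grips with 20 to 120 N. Pads are 22 mm wide; open, the fingers measure 114 mm over their backs; the gripper's body (76 mm by 85 mm) begins 54 mm behind the grasp point. The pads swing forward as they close: fully open they stand 13 mm farther back than shut.
Start: joints at [1.124, 0.521, -0.036, 1.599, 0.021, 1.021, -0.113], TCP at [0.23, -0.581, 0.231] pointing down, gripper open.
Joint ranges: [-2.91, 2.91], [-0.3, 2.13], [-1.5, 1.42], [0.17, 2.43], [-1.26, 4.41], [0.16, 1.93], [-2.52, 2.52]. Speed limits (rad/s): [1.89, 1.89, 2.39, 2.39, 3.01, 3.01, 3.01].

## Interface

Orientations are given as [roll, pitch, yaw] about the fixed x, y, z axes, in that order (R = Rz(yaw) Ry(pitch) Rx(roll)).
In Python, from workcell import observe, viewer, bot gives the robot as it stands. The module is installed in compiled form; this text tells all that it offers.
- The arm moves only by the tool play_rows, never from a script. Its argument "motion" is a list of rows, each a list of 7 numbers: the shift along the tool's x, y, z in cm, then the turn, a rotation vector about the tool's x, y, z in rad, then the opening, from -1 (shut) to 1 (fully open), so that 0 is half open. A call has exactly 5 rows; each row is the pose to reach, as a shift and turn from the pose commanded when the call began, along the tool's axes at that moment; what a row does not reach only later rows make up. A row lasts 1/10 s, in which the tool goes at most 50 mm and 8.59 degrees, less where a joint would pass 70% of its speed; a pose out of reach is approached as far as the arm can. A call with a gripper value outside its range is refused whole. The fingers move at their own pace and stop on an object; "squeeze" is the grip in N (left out, the last holds). Time passes only in rows, so rows that repeat a pose let the fingers close, or fill a call up. It gives the time, the measured TCP pose, the force, the opening and the grip force at its end, in the units of the state.
- observe(): the state, without advancing time (a new reading comes with each control period).
- viewer.grab_frame(name): name is "scene" or "top" or "wrist"; returns (picture, depth): 384x512x3 uint8, red, green, blue; 384x512 float32, m along the optical axis (not along the pixel's ray), 0 where there is no reading.
- viewer.camera_info(name): a dict with "fx", "fy", "cx", "cy" (pixels), "k1" (the pictures are not rectified: a ray, as slopes to the right and down, at radius r is drawn at 1 + k1 r^2 times it, then the intrinsics apply), "R" (3x3) and "t" (3): a world point X has camera coordinates R X + t. Camera axes: x right, y down, z forward; pixel columns grow to the right and rows downward; lengths in m; the calibration is good to about 2 mm. A picture is of the moment at which its call begins: read the wrist's pose just before it. camera_info takes no time and is no camera call; for the wrist camera it gives the pose at the moment of the call.
- bot.job_done(): hands the job in; it is judged then, once.
The state is a dict: "clock": time; "qpos": joint angles; "qd": joint speeds; "joint_efforts": joint torques, N m; "position": TCP position; "tool_rot": TCP orientation; "force": force on the tool from outside, world axes, zero at the start; "moment": the same for the moment, N m; "grip_width": finger opening in m; "finger_force": force on a finger pad.
Only numpy, scipy, OpenCV 4.12 (cv2) and the standard library are available. Lean on these libraries where they do the work, as an engineer would, in place of code of your own. Each camera call takes 0.05 s, during which the arm holds its last target. There are 200 camera calls.

## Task

The centrifuge has been wiped out and its rotor is standing on the worktop: pick the rotor up by its handle, set it on the spindle in the open chamber, turn it until its keyways mesh with the spindle's splines and slide it down. Then press it fully home against the sprung seat and finish like that, with your hand still on the handle pressing it down, so that a colleague can lock it; do not push the other things on the worktop about.

Things in the scene. Friction and masses are not known exactly. Their poses are not given: they have to be found in the camera images.
- rotor: Loose aluminium rotor, 0.36 to 0.54 kg: a cone 152 mm across low down, 90 mm at its flat top, 55 mm tall, four dark tube pockets. Origin: centre of its underside, z up; starts upright on the worktop. Underneath, a bore 25 mm wide, 44 mm deep with four keyways 8.4 mm wide along its +x, -x, +y, -y (pockets lie between them): it fits in any of four positions 90 degrees apart, about 5 degrees of play.
- rotor_handle (a point): Middle of the rotor's black handle bar, on the rotor's axis 87 mm above its underside; axes as the rotor's. The bar is 60 mm long along x (in line with two of the keyways), 14 mm thick along y and 30 mm tall (72 to 102 mm above the underside), on a neck 24 mm across. Grasp it across its thickness.
- spindle_home (a point): Centre of the steel spindle's shoulder, on the upright spindle axis in the middle of the chamber, 85 mm above the worktop: the rotor's origin is here when fully home. z up; x and y lie along the four splines, which are 5 mm wide, reach 18 mm out from the axis and stand 18 mm tall on the shoulder. The spindle is stiff: it turns only under more than about 0.5 N m.
- spline_ends (a point): On the spindle axis at the upper ends of the splines, 18 mm above the shoulder; axes as spindle_home. A rotor out of line rests here. A smooth pin 22 mm across goes on 20 mm further up, its top 8 mm tapered to 10 mm across; it centres the rotor's bore before the splines are met.
- chamber_rim (a point): On the spindle axis at the height of the deck, 150 mm above the worktop. The round chamber is 210 mm across and open on top; the rotor's underside must pass over the deck. The white lid stands open about 110 degrees, hinged at the deck's edge 135 mm from the axis on the robot's right (-y), its top about 400 mm above the worktop.
- seat_ring (a joint): Black sprung ring, 55 mm across, round the shoulder: how far it is pressed down, in m. 0: up, 7 mm above the shoulder; 0.007: level with it, rotor home. 6 N starts it, 11 N holds it fully down; the rotor alone weighs less, so left alone it stands 7 mm high. Press with some 6 to 8 N beyond its weight to keep it home.
- centrifuge: White bench centrifuge, fixed, 270 by 300 mm, deck 150 mm high. Origin on the worktop under the spindle axis; its x points from the front panel to the open lid's hinge.
- tube_rack: Loose white rack, 50 by 170 mm, with four capped tubes, 110 mm tall; leave alone. Origin under its centre.
- gallipot: Loose small steel bowl, 84 mm across, 45 mm tall; leave alone. Origin under its centre.
- cotton_box: Loose white lidded box, 89 mm square, 90 mm tall; leave alone. Origin under its centre.
There are look-alikes about, which are no part of the job. What is meant by the rotor is not green or pink, and is the larger of those in its own colour.

How it is judged:
By the outcome, as a careful person would: the job done as asked, in the order asked, and still so for the second after the job is handed in, while the arm keeps its last pose, push and grip.
It also fails if it takes over 51 s, if anything falls off the work surface, if the arm or the gripper's body presses on something with over 40 N, if the wrist force passes 120 N, or if a joint passes its speed limit or range.

## Working session

There is one attempt and no reset: what is moved stays moved. The work goes in short steps, Python scripts to look and compute and a tool call to move; the robot and the scene stay as the last step left them, time stands still between calls to the robot, and variables do not carry over. Pictures are saved under pics/ and viewed, at most 10 in all, crops included, and the job is handed in when it is done.

Besides the shell and the picture viewer there is one more tool, called after ">>>" in YAML: its name, and indented under it one key for each argument. play_rows: Moves the arm, as the interface text tells. Its arguments: {"type":"object","properties":{"motion":{"type":"array"},"squeeze":{"type":"number"}},"required":["motion"]}

```bash
mkdir -p pics; cat > h.py <<'E'
import numpy as np, cv2
from workcell import observe, viewer, bot
def grab(n,save=None):
    c=viewer.camera_info(n); p,d=viewer.grab_frame(n)
    if save: cv2.imwrite('pics/'+save,p[:,:,::-1]); np.savez('pics/'+save[:-4]+'.npz',d=d,p=p,**{k:np.array(v) for k,v in c.items()})
    return c,p,d
def cloud(c,d):
    v,u=np.mgrid[:d.shape[0],:d.shape[1]]
    K=np.array([[c['fx'],0,c['cx']],[0,c['fy'],c['cy']],[0,0,1.]],float)
    pts=np.stack([u,v],-1).reshape(-1,1,2).astype(float)
    n=cv2.undistortPoints(pts,K,np.array([float(c['k1']),0,0,0])).reshape(*d.shape,2)
    P=np.dstack([n*d[...,None],d])
    return (P-np.array(c['t']))@np.array(c['R'])
def load(n):
    z=np.load('pics/'+n+'.npz'); return z,z['p'],z['d']
E
python3 - <<'E'
from h import *
a=grab('scene','s1.png');b=grab('top','t1.png')
cv2.imwrite('pics/st.png',cv2.resize(np.vstack([a[1],b[1]])[:,:,::-1],None,fx=.78,fy=.78))
for c in(a[0],b[0]): print({k:np.round(v,3).tolist() for k,v in c.items()})
print(observe())
E
```

```text
{'fx': 498.235, 'fy': 498.235, 'cx': 255.101, 'cy': 193.827, 'k1': -0.022, 'R': [[-0.039, 0.999, -0.019], [0.733, 0.015, -0.68], [-0.679, -0.04, -0.733]], 't': [-0.099, -0.272, 1.957]}
{'fx': 489.794, 'fy': 489.794, 'cx': 256.172, 'cy': 185.152, 'k1': -0.016, 'R': [[-0.026, -1.0, -0.003], [-0.987, 0.027, -0.159], [0.159, -0.001, -0.987]], 't': [0.149, 0.457, 1.367]}
{'clock': 0.1, 'qpos': array([ 1.12379231,  0.5218979 , -0.03633936,  1.59990652,  0.02119567,
        1.02109872, -0.11281336]), 'qd': array([ 0.00042359, -0.00107673, -0.00117102, -0.00108406, -0.00019378,
       -0.00061111,  0.00147263]), 'joint_efforts': array([ 3.86748041e-03, -9.28505230e+01,  1.98451594e+00, -3.70535839e+01,
        1.82814756e-02,  5.19738154e-03,  1.23797777e-04]), 'position': array([ 0.22984617, -0.58090625,  0.23083429]), 'tool_rot': array([-3.14066844e+00,  5.38147935e-05,  3.76786977e-01]), 'force': array([0.33634189, 0.77125652, 0.20678612]), 'moment': array([ 3.19399696e-02, -1.03260786e-02, -5.48543600e-05]), 'finger_force': 0.0, 'grip_width': 0.08563950033231661}
```

View pics/st.png

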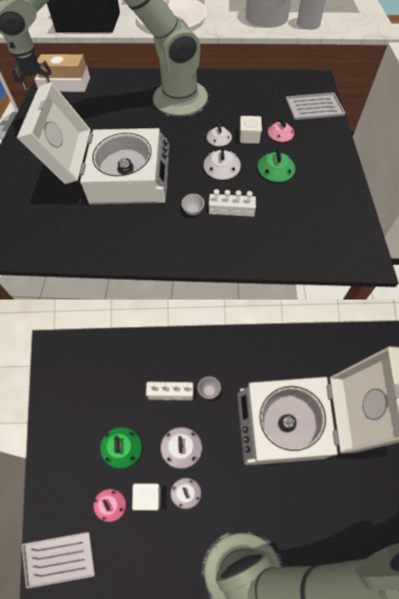

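The top view (lower half) shows the large silver rotor near full-image pixel (233,190). The smaller silver look-alike is near (238,248), and the green and pink ones are to their left. The spindle is near (370,157), and the lid is on the right. Next I measure them.

```bash
python3 - <<'E'
from h import *
for n in ('t1','s1'):
    c,p,d=load(n); W=cloud(c,d)
    Z=W[...,2]
    if n=='t1':
        m=np.zeros(Z.shape,bool); m[155:225,200:268]=1
        rc=W[190,233]; print('px',rc, W[157,370])
        cen=rc[:2]; 
    r=np.hypot(W[...,0]-cen[0],W[...,1]-cen[1])
    b=(Z>.09)&(Z<.115)&(r<.05)&(d>0)
    q=W[b]; 
    if len(q):
        rect=cv2.minAreaRect(q[:,:2].astype(np.float32)*1000); print(n,'bar',len(q),q.mean(0),np.percentile(q[:,2],[5,50,95]),rect)
    b=(Z>.045)&(Z<.065)&(r<.07); q=W[b]; rect=cv2.minEnclosingCircle(q[:,:2].astype(np.float32)*1000);print(' top',len(q),np.median(q[:,2]),rect)
    b=(Z>.01)&(Z<.065)&(r<.095); q=W[b]; rect=cv2.minEnclosingCircle(q[:,:2].astype(np.float32)*1000);print(' cone',rect)
    # centrifuge deck
    b=(Z>.14)&(Z<.16)&(W[...,1]<.0)&(W[...,0]>.3)&(d>0); q=W[b]; print(' deck',len(q),np.median(q[:,2]),cv2.minAreaRect(q[:,:2].astype(np.float32)*1000))
C=viewer.camera_info('top')
for n,(x0,x1,y0,y1) in {'t1':(180,280,140,280),'t1b':(305,440,90,215),'s1':(225,385,140,285),'s1b':(100,220,150,270)}.items():
    c,p,d=load(n[:2]); cv2.imwrite('pics/c_'+n+'.png',cv2.resize(p[y0:y1,x0:x1,::-1],(400,300)))
I=lambda n:cv2.imread('pics/c_'+n+'.png')
cv2.imwrite('pics/mos.png',np.vstack([np.hstack([I('t1'),I('t1b')]),np.hstack([I('s1'),I('s1b')])]))
E
```

```text
px [0.4386453  0.20076259 0.10477869] [ 0.51790515 -0.17518069  0.11622223]
t1 bar 110 [0.45201632 0.20632824 0.10173979] [0.09591877 0.1014092  0.10692035] ((451.8658752441406, 207.24276733398438), (58.77937316894531, 13.96441650390625), 0.18389464914798737)
 top 910 0.05378434141878869 ((447.74615478515625, 206.07461547851562), 62.67213821411133)
 cone ((452.70556640625, 206.3681182861328), 76.47721099853516)
 deck 7044 0.1514762000565107 ((526.0506591796875, -208.34042358398438), (272.3534851074219, 344.46246337890625), 3.219013214111328)
s1 bar 63 [0.46019707 0.21459058 0.10198398] [0.09313437 0.10309116 0.10803918] ((455.90692138671875, 214.7747039794922), (9.668511390686035, 62.38880920410156), 89.92810821533203)
 top 538 0.05495645080077052 ((455.3704833984375, 213.67086791992188), 60.24104309082031)
 cone ((438.4148254394531, 203.4859161376953), 94.36437225341797)
 deck 4445 0.1518167096053716 ((527.0211181640625, -202.28172302246094), (279.64898681640625, 346.9822692871094), 2.5344130992889404)
```

View pics/mos.png

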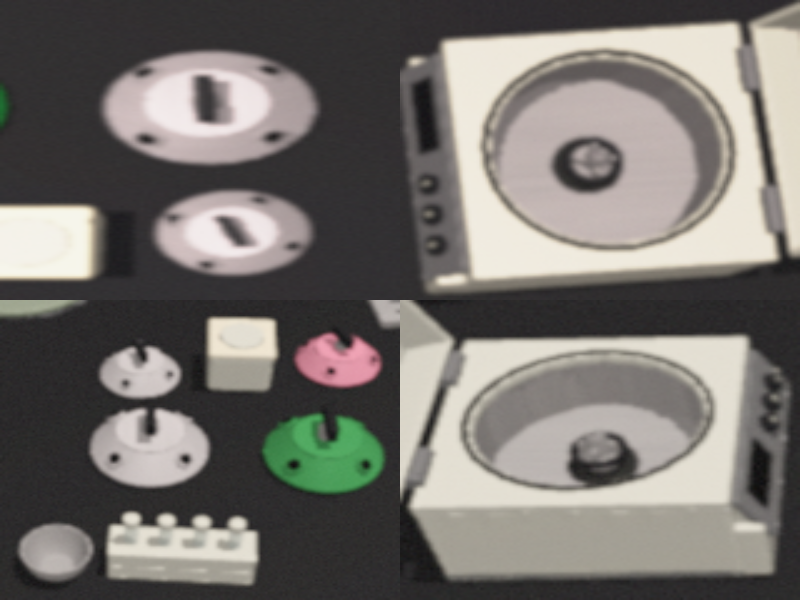

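The large silver rotor is at about (0.453, 0.207) with its bar along world x. In the mosaic's top-right tile, the spindle with its cross-shaped splines sits at about (590,160). Next I refine the spindle position and plan the first move.

```bash
cat >> h.py <<'E'
from scipy.spatial.transform import Rotation as Ro
def rel(p,yaw,s=None):
    s=s or observe(); R0=Ro.from_euler('xyz',s['tool_rot']); R1=Ro.from_euler('xyz',[np.pi,0,yaw])
    print('shift cm',np.round(R0.inv().apply(np.array(p)-s['position'])*100,2),'rotvec',np.round((R0.inv()*R1).as_rotvec(),4))
E
python3 - <<'E'
from h import *
for n in ('t1','s1'):
    c,p,d=load(n); W=cloud(c,d); Z=W[...,2]
    # spindle: cluster near
    cen=np.array([.52,-.18])
    r=np.hypot(W[...,0]-cen[0],W[...,1]-cen[1])
    b=(r<.035)&(Z>.1)&(Z<.135); q=W[b]; print(n,len(q),q.mean(0),q.max(0),q.min(0))
    # rim: points inside chamber below deck vs deck
    if n=='t1':
        hole=((Z<.14)&(r<.13)).astype(np.uint8); cs,_=cv2.findContours(hole,cv2.RETR_EXTERNAL,cv2.CHAIN_APPROX_NONE); k=max(cs,key=cv2.contourArea)[:,0]
        # project edge pixels onto z=.15
        K=np.array([[c['fx'],0,c['cx']],[0,c['fy'],c['cy']],[0,0,1.]],float)
        nn=cv2.undistortPoints(k.reshape(-1,1,2).astype(float),K,np.array([float(c['k1']),0,0,0])).reshape(-1,2)
        dirs=np.c_[nn,np.ones(len(nn))]@c['R']; o=-c['t']@c['R']
        X=o+dirs*((.15-o[2])/dirs[:,2])[:,None]
        print('rim',cv2.fitEllipse(X[:,:2].astype(np.float32)*1000))
i=viewer.camera_info('wrist'); s=observe()
R=np.array(i['R']);o=-R.T@i['t']; T=Ro.from_euler('xyz',s['tool_rot']).as_matrix()
print('cam in tool',T.T@(o-s['position']), (T.T@R.T).round(3), i['fx'])
rel([.25,-.50,.45],.2)
rel([.40,-.3,.50],0)
E
```

```text
t1 79 [ 0.52188044 -0.17886456  0.11297597] [ 0.54411485 -0.15624185  0.12688134] [ 0.50646859 -0.19787332  0.10017302]
rim ((522.6119384765625, -178.85910034179688), (202.2847442626953, 204.7760009765625), 116.68807983398438)
s1 68 [ 0.5303255  -0.1715622   0.11226699] [ 0.5441298  -0.15352053  0.127273  ] [ 0.50719239 -0.18967336  0.1001677 ]
cam in tool [ 0.0797118  -0.00025376 -0.1424591 ] [[ 0.    -0.95  -0.311]
 [ 1.     0.    -0.001]
 [ 0.001 -0.311  0.95 ]] 269.96111255135156
shift cm [  4.85  -6.8  -21.91] rotvec [-9.000e-04  1.000e-04  1.768e-01]
shift cm [ 26.16 -19.88 -26.9 ] rotvec [-9.000e-04  2.000e-04  3.768e-01]
```

>>> play_rows:
  motion:
    - [0,0,-5,0,0,0.04,1]
    - [0,0,-10,0,0,0.08,1]
    - [0.5,-1,-15,0,0,0.12,1]
    - [2,-3,-20,0,0,0.16,1]
    - [4,-6,-24,0,0,0.18,1]

```text
clock: 0.6
position: [0.2432, -0.5172, 0.4649]
tool_rot: [3.141, 0.0, 0.194]
force: [0.6, 0.8, 0.1]
grip_width: 0.085
finger_force: 0.0
```

```bash
python3 - <<'E'
from h import *
print(observe()['position'],observe()['tool_rot'])
rel([.44,-.28,.50],0)
rel([.52,-.18,.5],0)
E
```

```text
[ 0.24321588 -0.51720618  0.46488628] [3.14110418e+00 9.22025560e-05 1.93769151e-01]
shift cm [ 23.88 -19.49  -3.52] rotvec [0.0005 0.     0.1938]
shift cm [ 33.65 -27.76  -3.53] rotvec [0.0005 0.     0.1938]
```

>>> play_rows:
  motion:
    - [3,-3,-3,0,0,0.04,1]
    - [6.5,-6.5,-4,0,0,0.08,1]
    - [10,-10,-4,0,0,0.12,1]
    - [13,-13.5,-4,0,0,0.16,1]
    - [16.5,-17,-4,0,0,0.19,1]

```text
clock: 1.1
position: [0.3725, -0.3166, 0.5032]
tool_rot: [3.141, 0.0, 0.005]
force: [0.4, -0.9, -0.4]
grip_width: 0.0854
finger_force: 0.0
```

```bash
python3 - <<'E'
from h import *
rel([.52,-.18,.5],0)
rel([.52,-.18,.3],0)
E
```

```text
shift cm [ 14.82 -13.59   0.31] rotvec [0.0003 0.0001 0.0048]
shift cm [ 14.82 -13.6   20.31] rotvec [0.0003 0.0001 0.0048]
```

>>> play_rows:
  motion:
    - [3,-3,0,0,0,0,1]
    - [6,-6,0,0,0,0,1]
    - [9,-9,2,0,0,0,1]
    - [12,-11.5,5,0,0,0,1]
    - [14.8,-13.6,8,0,0,0,1]

```text
clock: 1.6
position: [0.5203, -0.1796, 0.4222]
tool_rot: [-3.142, -0.001, 0.008]
force: [0.8, -1.5, 0.2]
grip_width: 0.0856
finger_force: 0.0
```

>>> play_rows:
  motion:
    - [0,0,5,0,0,0,1]
    - [0,0,10,0,0,0,1]
    - [0,0,14,0,0,0,1]
    - [0,0,18,0,0,0,1]
    - [0,0,18,0,0,0,1]

```text
clock: 2.1
position: [0.5169, -0.1809, 0.2389]
tool_rot: [-3.139, 0.007, 0.007]
force: [-0.2, -0.1, 0.9]
grip_width: 0.0858
finger_force: 0.0
```

```bash
python3 - <<'E'
from h import *
s=observe();print(s['position'],s['tool_rot'],s['qd'].round(3))
c,p,d=grab('wrist','w1.png'); W=cloud(c,d); Z=W[...,2]
r=np.hypot(W[...,0]-.522,W[...,1]+.179)
q=W[(r<.04)&(Z>.115)&(Z<.13)];print(len(q),q.mean(0),np.median(q[:,2]),q.min(0),q.max(0))
v,u=np.where((r<.035)); print(u.min(),u.max(),v.min(),v.max())
cv2.imwrite('pics/w1c.png',cv2.resize(p[v.min()-8:v.max()+8,u.min()-8:u.max()+8,::-1],(600,600),interpolation=2))
E
```

```text
[ 0.51687157 -0.18086256  0.23888164] [-3.13933936  0.00731829  0.00706586] [ 0.005 -0.067 -0.005 -0.105 -0.02   0.107  0.02 ]
264 [ 0.52720351 -0.17794142  0.11945186] 0.11930235675700987 [ 0.51455253 -0.1886374   0.11514262] [ 0.53597525 -0.1673411   0.12443004]
140 383 139 383
```

View pics/w1c.png

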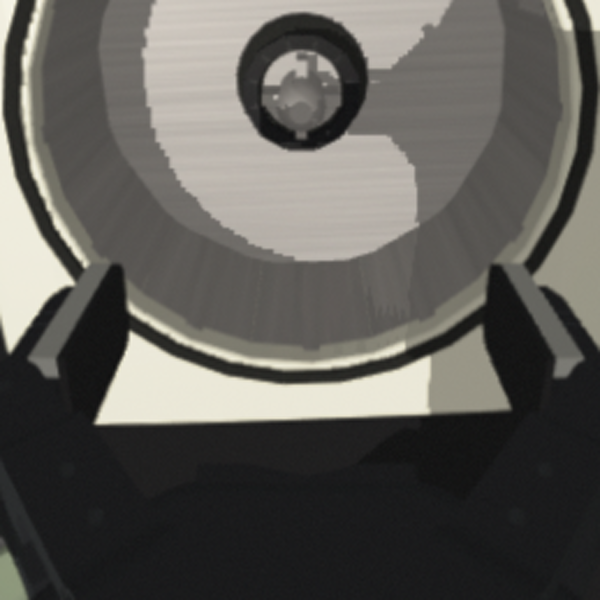

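The view shows the spindle at about full-image pixel (261,172), inside the chamber, with its splines roughly along the image axes. I'll go a bit closer and measure the spline angle in a rectified view.

>>> play_rows:
  motion:
    - [0.2,0,3,0,0,0,1]
    - [0.4,0,6,0,0,0,1]
    - [0.4,0,7,0,0,0,1]
    - [0.4,0,7,0,0,0,1]
    - [0.4,0,7,0,0,0,1]

```text
clock: 2.65
position: [0.5241, -0.1817, 0.175]
tool_rot: [3.141, -0.002, 0.007]
force: [-0.1, 0.3, 0.8]
grip_width: 0.0854
finger_force: 0.0
```

```bash
cat >> h.py <<'E'
def rectify(c,p,cx,cy,z,half=.04,n=400,g=None):
    "world-plane picture: up=+x, right=-y"
    t=np.linspace(half,-half,n); X,Y=np.meshgrid(cx+t,cy+t,indexing='ij')
    P=np.stack([X,Y,np.full_like(X,z)],-1)@np.array(c['R']).T+np.array(c['t'])
    a=P[...,:2]/P[...,2:]; a=a*(1+float(c['k1'])*(a**2).sum(-1,keepdims=True))
    return cv2.remap(p,(a[...,0]*c['fx']+c['cx']).astype(np.float32),(a[...,1]*c['fy']+c['cy']).astype(np.float32),cv2.INTER_CUBIC)
E
python3 - <<'E'
from h import *
s=observe();print(s['position'],s['tool_rot'],s['qd'].round(3))
c,p,d=grab('wrist','w2.png'); W=cloud(c,d); Z=W[...,2]
r=np.hypot(W[...,0]-.522,W[...,1]+.179)
for lo,hi in((.119,.128),(.105,.119),(.097,.106),(.087,.097)):
    q=W[(r<.04)&(Z>lo)&(Z<hi)&(d>0)];print(len(q),q.mean(0),np.median(q[:,2]),q.min(0),q.max(0))
a=[rectify(*load(n)[:2],.5225,-.179,z) for n in('w1','w2') for z in (.103,)]
zz=rectify(c,Z.astype(np.float32),.5225,-.179,.103); zz=(np.clip((zz-.08)/.05,0,1)*255).astype(np.uint8)
cv2.imwrite('pics/rec.png',np.hstack([a[1],cv2.merge([zz]*3)])[:,:,::-1])
E
```

```text
[ 0.5241013  -0.18165462  0.17503303] [ 3.14099520e+00 -1.90596362e-03  6.61188567e-03] [-0.001 -0.007  0.001  0.002  0.001 -0.006 -0.   ]
219 [ 0.52719051 -0.17820721  0.12126696] 0.12115365660348364 [ 0.51753881 -0.18647635  0.11901933] [ 0.53443041 -0.16909122  0.12509205]
298 [ 0.53035023 -0.17794983  0.11471467] 0.11635143943011132 [ 0.50951279 -0.18839547  0.10501601] [ 0.53909825 -0.16710833  0.118945  ]
339 [ 0.5277274  -0.17818184  0.10286079] 0.10352410836912791 [ 0.5072558  -0.1955124   0.09728916] [ 0.54377291 -0.16019624  0.10597717]
1623 [ 0.52755192 -0.17789965  0.09247294] 0.09278301108109159 [ 0.49784756 -0.20532637  0.08701676] [ 0.55306413 -0.15059275  0.09687495]
```

View pics/rec.png

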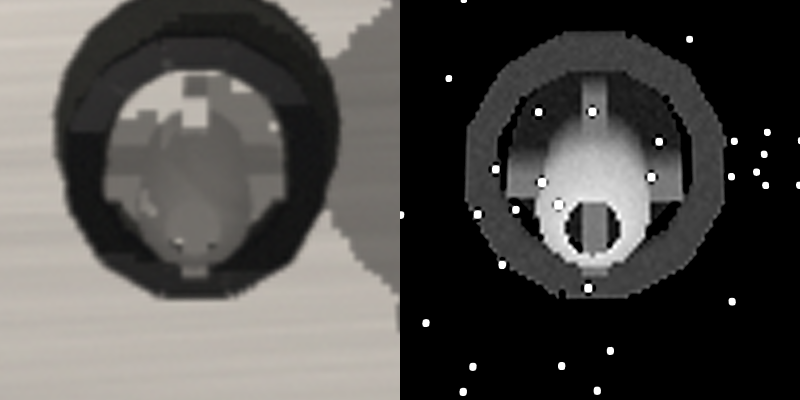

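```bash
python3 - <<'E'
from h import *
from scipy.optimize import minimize
for n in('w1','w2'):
    c,p,d=load(n); W=cloud(c,d); Z=W[...,2]
    c0=np.array([.527,-.178])
    for _ in range(3):
        r=np.hypot(W[...,0]-c0[0],W[...,1]-c0[1])
        ring=((r<.031)&(Z>.087)&(d>0)); q=W[ring&(Z<.097)]
        h=cv2.convexHull(q[:,:2].astype(np.float32)*1000); cc,rr=cv2.minEnclosingCircle(h); el=cv2.fitEllipse(h); 
        c0=np.array(el[0])/1000
    print(n,'ring',cc,rr,el)
    q=W[(r<.0185)&(r>.0125)&(Z>.0985)&(Z<.107)&(d>0)]
    q2=q[:,:2]
    def f(x):
        D=q2-x[:2]; a=x[2]; R=np.array([[np.cos(a),np.sin(a)],[-np.sin(a),np.cos(a)]]); e=D@R.T
        return np.minimum(abs(e[:,0]),abs(e[:,1])).__pow__(2).mean()*1e6
    best=min((minimize(f,[*c0,a],method='Nelder-Mead',options=dict(xatol=1e-5,fatol=1e-6,initial_simplex=[[*c0,a],[c0[0]+.003,c0[1],a],[c0[0],c0[1]+.003,a],[*c0,a+.2]])) for a in np.arange(-.7,.8,.2)),key=lambda r:r.fun)
    print('spl',len(q),best.x,np.degrees(best.x[2]),best.fun)
rel([.453,.207,.30],0)
E
```

```text
w1 ring (525.5093994140625, -177.94320678710938) 28.29069709777832 ((525.4636840820312, -177.88648986816406), (55.70835494995117, 55.89796447753906), 166.3772430419922)
spl 100 [ 0.52573871 -0.17782088  0.00480311] 0.2751977334575776 2.4524398295599146
w2 ring (525.2749633789062, -177.70703125) 28.45377540588379 ((525.4140625, -177.80410766601562), (56.10304641723633, 56.191471099853516), 71.1344223022461)
spl 156 [ 0.5259189  -0.17792104 -0.00246566] -0.14127162954569045 2.576009342292064
shift cm [ -6.83 -38.91 -12.54] rotvec [ 0.0007 -0.0023  0.0065]
```

>>> play_rows:
  motion:
    - [0,0,-5,0,0,0,1]
    - [-1,-4,-8,0,0,0,1]
    - [-2,-8.5,-10,0,0,0,1]
    - [-3,-13,-11,0,0,0,1]
    - [-4,-17.5,-11,0,0,0,1]

```text
clock: 3.2
position: [0.4823, -0.005, 0.2863]
tool_rot: [3.141, -0.005, 0.006]
force: [0.8, 0.4, -0.8]
grip_width: 0.0857
finger_force: 0.0
```

>>> play_rows:
  motion:
    - [-0.7,-4.5,0,0,0,0,1]
    - [-1.4,-9,0,0,0,0,1]
    - [-2,-13.5,0,0,0,0,1]
    - [-2.6,-18,0,0,0,0,1]
    - [-3,-21.3,4,0,0,0,1]

```text
clock: 3.7
position: [0.4523, 0.209, 0.2493]
tool_rot: [-3.138, -0.009, 0.008]
force: [2.0, -0.2, -1.3]
grip_width: 0.085
finger_force: 0.0
```

>>> play_rows:
  motion:
    - [0,0,3,0,0,0,1]
    - [0,0,3,0,0,0,1]
    - [0,0,3,0,0,0,1]
    - [0,0,3,0,0,0,1]
    - [0,0,3,0,0,0,1]

```text
clock: 4.2
position: [0.4517, 0.2045, 0.2163]
tool_rot: [-3.141, -0.002, 0.005]
force: [-0.4, -0.3, -0.1]
grip_width: 0.0857
finger_force: 0.0
```

```bash
cat > rot.py <<'E'
from h import *
import sys
s=observe();print(s['position'],s['tool_rot'],abs(s['qd']).max())
n=sys.argv[1]
c,p,d=grab('wrist',n+'.png'); W=cloud(c,d); Z=W[...,2]
ok=(d>0)&(np.hypot(W[...,0]-.453,W[...,1]-.207)<.09)
q=W[ok&(Z>.095)&(Z<.11)]; print('bar',len(q),np.percentile(q[:,2],[5,50,95]),cv2.minAreaRect(q[:,:2].astype(np.float32)*1000))
q=W[ok&(Z>.049)&(Z<.06)]; h=cv2.convexHull(q[:,:2].astype(np.float32)*1000); print('top',np.median(q[:,2]),cv2.minEnclosingCircle(h),cv2.fitEllipse(h))
q=W[ok&(Z>.008)&(Z<.06)]; h=cv2.convexHull(q[:,:2].astype(np.float32)*1000); print('cone',cv2.minEnclosingCircle(h),cv2.fitEllipse(h))
cv2.imwrite('pics/'+n+'r.png',rectify(c,p,.453,.207,.1,half=.1,n=500)[:,:,::-1])
E
python3 rot.py w3
```

```text
[0.45167519 0.20453026 0.21631855] [-3.14088932e+00 -2.37293912e-03  5.42440481e-03] 0.007840268480329187
bar 802 [0.09890506 0.10127795 0.10250548] ((454.6434326171875, 210.490478515625), (58.96699142456055, 13.834183692932129), 0.4024830460548401)
top 0.054413972988244755 ((454.67962646484375, 210.0272674560547), 48.107913970947266) ((454.6370544433594, 210.3634033203125), (94.79122924804688, 95.19109344482422), 79.05290985107422)
cone ((454.3336181640625, 210.50189208984375), 76.3770751953125) ((454.2350769042969, 210.43113708496094), (151.072265625, 152.29830932617188), 179.96218872070312)
```

View pics/w3r.png

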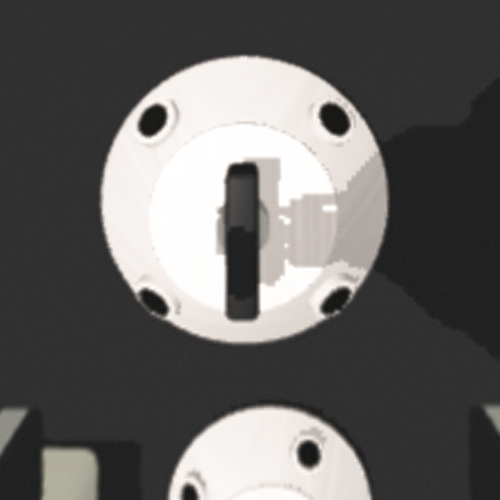

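The rotor is at (0.4545, 0.2104) with yaw about 0.4°. Its bar is centred near (243,240) in the rectified view, and the small silver look-alike is well clear below it. I'll descend and grasp with the TCP at z≈0.077, so the fingertips stay above the neck.

```bash
python3 - <<'E'
from h import *
rel([.4546,.2104,.077],0.005)
E
```

```text
shift cm [ 0.29 -0.58 13.9 ] rotvec [-0.0005 -0.0019  0.0006]
```

>>> play_rows:
  motion:
    - [0.3,-0.6,2,0,-0.002,0,1]
    - [0.3,-0.6,5,0,-0.002,0,1]
    - [0.3,-0.6,8,0,-0.002,0,1]
    - [0.3,-0.6,9,0,-0.002,0,1]
    - [0.3,-0.6,9,0,-0.002,0,1]

```text
clock: 4.75
position: [0.4535, 0.2106, 0.1244]
tool_rot: [3.141, 0.003, 0.007]
force: [0.6, -0.7, 0.7]
grip_width: 0.0855
finger_force: 0.0
```

```bash
python3 - <<'E'
from h import *
rel([.4546,.2104,.077],0.005)
E
```

```text
shift cm [0.12 0.02 4.74] rotvec [0.0007 0.0033 0.0016]
```

>>> play_rows:
  motion:
    - [0.1,0,2,0,0.002,0,1]
    - [0.1,0,4,0,0.002,0,1]
    - [0.1,0,4.8,0,0.002,0,1]
    - [0.1,0,4.8,0,0.002,0,1]
    - [0.1,0,4.8,0,0.002,0,1]

```text
clock: 5.25
position: [0.4552, 0.2112, 0.0778]
tool_rot: [-3.141, -0.001, 0.007]
force: [-0.0, -0.6, -0.5]
grip_width: 0.0849
finger_force: 0.0
```

>>> play_rows:
  squeeze: 80
  motion:
    - [0,0,0,0,0,0,0]
    - [0,0,0,0,0,0,-0.4]
    - [0,0,0,0,0,0,-1]
    - [0,0,0,0,0,0,-1]
    - [0,0,0,0,0,0,-1]

```text
clock: 5.75
position: [0.4547, 0.2107, 0.0768]
tool_rot: [3.141, -0.0, 0.007]
force: [0.6, -1.9, 8.8]
grip_width: 0.0126
finger_force: 63.6
```

>>> play_rows:
  motion:
    - [0,0,0,0,0,0,-1]
    - [0,0,-1,0,0,0,-1]
    - [0,0,-3,0,0,0,-1]
    - [0,0,-6,0,0,0,-1]
    - [0,0,-10,0,0,0,-1]

```text
clock: 6.25
position: [0.4535, 0.2104, 0.1772]
tool_rot: [3.141, 0.003, 0.007]
force: [0.5, -0.4, -3.7]
grip_width: 0.012
finger_force: 78.3
```

>>> play_rows:
  motion:
    - [0,0,-4,0,0,0,-1]
    - [0,0,-8,0,0,0,-1]
    - [0,0,-9.5,0,0,0,-1]
    - [0,0,-9.5,0,0,0,-1]
    - [0,0,-9.5,0,0,0,-1]

```text
clock: 6.75
position: [0.4542, 0.2105, 0.2711]
tool_rot: [3.141, 0.001, 0.007]
force: [0.4, -0.5, -5.1]
grip_width: 0.0123
finger_force: 78.6
```

```bash
python3 - <<'E'
from h import *
s=observe(); print(s)
c,p,d=grab('wrist','w4.png'); W=cloud(c,d)
T=Ro.from_euler('xyz',s['tool_rot']); Q=T.inv().apply((W-s['position']).reshape(-1,3)).reshape(W.shape)
zz=Q[...,2]; ok=(d>0)&(np.hypot(Q[...,0],Q[...,1])<.09)&(zz<.1)
q=Q[ok&(zz>.013)&(zz<.03)]; print('top',len(q),np.median(q,0))
A=np.c_[q[:,:2],np.ones(len(q))]; k=np.linalg.lstsq(A,q[:,2],rcond=None)[0]; k2=abs(A@k-q[:,2])<.002; print('plane tilt',np.linalg.lstsq(A[k2],q[k2,2],rcond=None)[0])
q=Q[ok&(zz>.018)]; h=cv2.convexHull(q[:,:2].astype(np.float32)*1000); print('cone',cv2.minEnclosingCircle(h),cv2.fitEllipse(h),q[:,2].max())
cv2.imwrite('pics/w4v.png',p[:,:,::-1])
rel([.5255,-.1778,.30],0.003)
E
```

```text
{'clock': 6.75, 'qpos': array([-0.18155403,  0.30649131, -0.46274187,  1.85458162,  0.15895152,
        1.01762873, -2.27373631]), 'qd': array([-0.00492388,  0.02222505,  0.00490979,  0.0127357 ,  0.00290214,
       -0.0043513 , -0.00090456]), 'joint_efforts': array([  0.16731209, -73.43900442,  -4.6830444 , -39.80597377,
        -0.07484414,   0.18482029,   0.07843457]), 'position': array([0.45418972, 0.21048021, 0.27107328]), 'tool_rot': array([3.14109057e+00, 7.21144976e-04, 6.71041817e-03]), 'force': array([ 0.42659792, -0.53049611, -5.08185752]), 'moment': array([0.0141006 , 0.01576193, 0.03202991]), 'finger_force': 78.56302499771118, 'grip_width': 0.012264072943674887}
top 9663 [0.0171594  0.00060048 0.02258257]
plane tilt [ 0.01323616 -0.00147135  0.02241636]
cone ((-0.4847595691680908, 0.09547235071659088), 76.31360626220703) ((1.4626407623291016, -0.11693835258483887), (147.501220703125, 152.0379638671875), 174.49627685546875) 0.0667709531063525
shift cm [ 6.88 38.87 -2.92] rotvec [0.0009 0.0017 0.0038]
```

View pics/w4v.png

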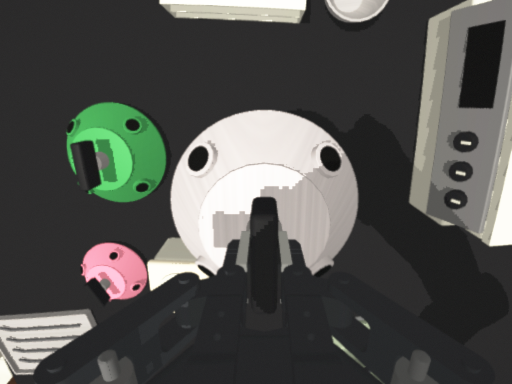

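The rotor is held level. In the view its rim is at columns 171–358 with the bar between the pads, and the other objects are untouched. Its underside is about 77 mm below the TCP. Next I carry it over to the chamber.

>>> play_rows:
  motion:
    - [0.4,2,-0.5,0,0,0,-1]
    - [1.1,6,-1,0,0,0,-1]
    - [1.8,10,-1.5,0,0,0,-1]
    - [2.5,14,-2,0,0,0,-1]
    - [3.2,18,-2,0,0,0,-1]

```text
clock: 7.3
position: [0.4875, 0.0295, 0.2908]
tool_rot: [3.142, 0.002, 0.007]
force: [0.8, 0.3, -4.6]
grip_width: 0.0126
finger_force: 78.8
```

>>> play_rows:
  motion:
    - [0.7,4,0,0,0,0,-1]
    - [1.4,8,0,0,0,0,-1]
    - [2.2,12,0,0,0,0,-1]
    - [3,16,0,0,0,0,-1]
    - [3.6,19.5,0,0,0,0,-1]

```text
clock: 7.8
position: [0.5247, -0.1657, 0.29]
tool_rot: [-3.141, 0.003, 0.006]
force: [1.0, 1.2, -4.4]
grip_width: 0.0123
finger_force: 78.7
```

```bash
python3 - <<'E'
from h import *
rel([.5255,-.1778,.22],0.003)
E
```

```text
shift cm [0.1  1.21 6.99] rotvec [-0.0004  0.0027  0.0032]
```

>>> play_rows:
  motion:
    - [0.1,1.2,0,0,0,-0.003,-1]
    - [0.1,1.2,0,0,0,-0.003,-1]
    - [0.1,1.2,1,0,0,-0.003,-1]
    - [0.1,1.2,2,0,0,-0.003,-1]
    - [0.1,1.2,2,0,0,-0.003,-1]

```text
clock: 8.3
position: [0.5254, -0.1744, 0.2697]
tool_rot: [-3.141, 0.003, 0.011]
force: [-0.6, 0.1, -4.4]
grip_width: 0.0127
finger_force: 78.7
```

```bash
python3 - <<'E'
from h import *
s=observe();print(s['qpos'],abs(s['qd']).max())
rel([.5255,-.1778,.21],0.0)
E
```

```text
[ 0.41028413  0.37850781 -0.26219663  1.7331928   0.11019878  1.04728145
 -1.44906165] 0.03020332866050488
shift cm [0.02 0.35 5.97] rotvec [-0.001   0.0028  0.0114]
```

>>> play_rows:
  motion:
    - [0,0.35,1,0,0.002,0.01,-1]
    - [0,0.35,3,0,0.002,0.01,-1]
    - [0,0.35,5,0,0.002,0.01,-1]
    - [0,0.35,5.5,0,0.002,0.01,-1]
    - [0,0.35,5.5,0,0.002,0.01,-1]

```text
clock: 8.8
position: [0.5261, -0.179, 0.2162]
tool_rot: [-3.141, -0.001, -0.0]
force: [0.1, -0.2, -5.0]
grip_width: 0.0122
finger_force: 78.8
```

```bash
python3 - <<'E'
from h import *
rel([.5255,-.1778,.1855],0.0)
E
```

```text
shift cm [-0.06 -0.12  3.07] rotvec [-0.0004 -0.001  -0.0003]
```

>>> play_rows:
  motion:
    - [-0.05,-0.1,0.5,0,0,0,-1]
    - [-0.05,-0.1,1,0,0,0,-1]
    - [-0.05,-0.1,1.5,0,0,0,-1]
    - [-0.05,-0.1,2,0,0,0,-1]
    - [-0.05,-0.1,2.4,0,0,0,-1]

```text
clock: 9.3
position: [0.5258, -0.1782, 0.1922]
tool_rot: [-3.142, -0.002, -0.0]
force: [0.2, 1.0, -4.9]
grip_width: 0.0129
finger_force: 79.0
```

>>> play_rows:
  motion:
    - [0,0,0.1,0,0,0,-1]
    - [0,0,0.2,0,0,0,-1]
    - [0,0,0.3,0,0,0,-1]
    - [0,0,0.4,0,0,0,-1]
    - [0,0,0.5,0,0,0,-1]

```text
clock: 9.8
position: [0.5259, -0.1782, 0.1877]
tool_rot: [3.142, -0.002, -0.0]
force: [0.2, -0.2, -4.6]
grip_width: 0.0125
finger_force: 79.0
```

Underside is at 0.111 m with the pin in the bore and no contact force. I continue gently past the spline ends, which I expect at TCP z≈0.180.

>>> play_rows:
  motion:
    - [0,0,0.2,0,0,0,-1]
    - [0,0,0.4,0,0,0,-1]
    - [0,0,0.6,0,0,0,-1]
    - [0,0,0.8,0,0,0,-1]
    - [0,0,1,0,0,0,-1]

```text
clock: 10.3
position: [0.5259, -0.1782, 0.1775]
tool_rot: [-3.142, -0.002, -0.0]
force: [0.5, 0.1, -4.8]
grip_width: 0.0125
finger_force: 79.0
```

>>> play_rows:
  motion:
    - [0,0,0.1,0,0,0,-1]
    - [0,0,0.2,0,0,0,-1]
    - [0,0,0.3,0,0,0,-1]
    - [0,0,0.4,0,0,0,-1]
    - [0,0,0.5,0,0,0,-1]

```text
clock: 10.8
position: [0.5259, -0.1782, 0.1726]
tool_rot: [-3.142, -0.002, -0.0]
force: [0.7, 0.0, -3.9]
grip_width: 0.0123
finger_force: 79.0
```

It has meshed: about 7 mm below the spline ends with no resistance. Next I press down onto the seat.

>>> play_rows:
  motion:
    - [0,0,0.15,0,0,0,-1]
    - [0,0,0.3,0,0,0,-1]
    - [0,0,0.45,0,0,0,-1]
    - [0,0,0.55,0,0,0,-1]
    - [0,0,0.6,0,0,0,-1]

```text
clock: 11.3
position: [0.526, -0.1782, 0.1668]
tool_rot: [3.141, -0.002, -0.0]
force: [-1.0, 0.0, 1.9]
grip_width: 0.0125
finger_force: 80.0
```

>>> play_rows:
  motion:
    - [0,0,0.1,0,0,0,-1]
    - [0,0,0.2,0,0,0,-1]
    - [0,0,0.3,0,0,0,-1]
    - [0,0,0.35,0,0,0,-1]
    - [0,0,0.35,0,0,0,-1]

```text
clock: 11.8
position: [0.526, -0.1782, 0.1632]
tool_rot: [3.142, -0.002, -0.0]
force: [-1.1, -0.3, 5.3]
grip_width: 0.0125
finger_force: 80.3
```

>>> play_rows:
  motion:
    - [0,0,0.05,0,0,0,-1]
    - [0,0,0.1,0,0,0,-1]
    - [0,0,0.15,0,0,0,-1]
    - [0,0,0.15,0,0,0,-1]
    - [0,0,0.15,0,0,0,-1]

```text
clock: 12.3
position: [0.5262, -0.1783, 0.1622]
tool_rot: [3.141, -0.003, -0.0]
force: [-3.1, 0.6, 12.2]
grip_width: 0.0124
finger_force: 81.4
```

>>> play_rows:
  motion:
    - [0,0,-0.02,0,0,0,-1]
    - [0,0,-0.02,0,0,0,-1]
    - [0,0,-0.02,0,0,0,-1]
    - [0,0,-0.02,0,0,0,-1]
    - [0,0,-0.02,0,0,0,-1]

```text
clock: 12.8
position: [0.5261, -0.1782, 0.1622]
tool_rot: [3.141, -0.003, -0.0]
force: [-1.7, 0.5, 10.0]
grip_width: 0.0127
finger_force: 81.0
```

```bash
python3 - <<'E'
from h import *
c,p,d=grab('wrist','w5.png'); s=observe(); print(s['position'],s['force'],s['finger_force'])
W=cloud(c,d); r=np.hypot(W[...,0]-.526,W[...,1]+.178); q=W[(d>0)&(r<.044)&(r>.02)&(W[...,2]>.13)&(W[...,2]<.15)]; print(len(q),np.median(q[:,2]))
E
```

```text
[ 0.52611551 -0.1782648   0.16219851] [-1.82828495 -0.36680569  9.97343291] 80.96218585968018
7064 0.13982003973712842
```

View pics/w5.png

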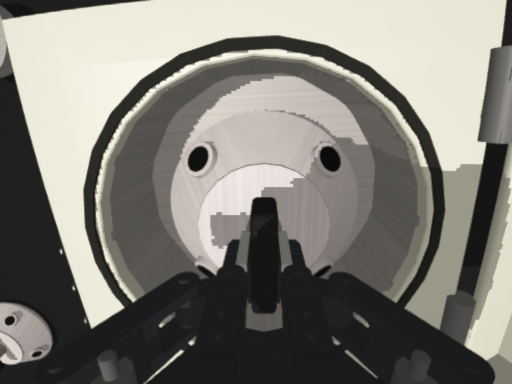

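The rotor's flat top measures 0.1398 m, against 0.140 m expected when home. The view shows it centred in the chamber (rim columns 171–358), still gripped and pressed with a steady 10 N net.

```bash
python3 -c "
from workcell import bot
print(bot.job_done())"
```

```text
the job is handed in; nothing more can be done
None
```

The rotor is meshed on the spindle splines and pressed fully home against the seat; I handed the job in at about 13 s with the gripper still holding the handle and pressing down with about 10 N beyond the rotor's weight, a little over the suggested 6 to 8 N.

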